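# Lock the routing template into the jig

## Robot

A 6-joint arm with a two-finger parallel gripper is mounted at the origin on the work surface. World frame = base frame: x ahead of the robot, y to its left, z up, the work surface at z = 0. Lengths are in m, angles in rad, forces in N, time in s.
With the tool pointing down it reaches from about 0.3 to 0.775 m from the base axis. Payload 14.6 kg.
Tool frame: the origin (TCP) lies at the centre of the arm's flange, where the gripper is bolted on; the fingertips stand 173 mm ahead of it and the grasp point (between the pads) lies robot.grip_point_offset ahead of it (robot.grip_point_offset is the distance from the TCP to the grasp point, in m); z points along the fingers, y is the direction in which the jaws open and shut (so a half turn about z gives the same grasp; the last joint's range is limited). The gripper opens to 85 mm and grips with 20 to 120 N. Pads are 22 mm wide; open, the fingers measure 114 mm over their backs; the gripper's body (76 mm by 85 mm) begins 54 mm behind the grasp point. The pads swing forward as they close: fully open they stand 13 mm farther back than shut.
Start: joints at [-1.227, 0.3, 1.521, -0, 1.321, -0.067], TCP at [0.22, -0.504, 0.405] pointing down, gripper open.
Joint ranges: [-3.03, 3.03], [-0.79, 2.21], [0.23, 2.52], [-1.04, 4.18], [0, 3.07], [-2.55, 2.55]. Speed limits (rad/s): [2.22, 2.22, 2.57, 3.14, 3.14, 3.14].

## Interface

Orientations are given as a 3x3 rotation matrix whose columns are the frame's x, y, z axes.
In Python, from cell import robot gives the robot as it stands. Calls block until the motion is done:
- robot.move_pose(position, orientation): joint-space move of the TCP to a pose.
- robot.move_l(position, feed=0.15, rotation=None, f_stop=None): straight line of the TCP; rotation=None keeps the orientation; feed is the mean speed in m/s. With f_stop (N) it stops when the force on the tool has changed by that much, and returns True; else False.
- robot.move_j(angles): joint-space move.
- robot.gripper_to(opening): finger opening in m; the grip force is fixed at half the most; returns when the fingers have stopped.
- robot.dwell(seconds).
- robot.ik(position, orientation): joint angles nearest the present ones, or None.
- robot.observe(): the state.
- robot.camera(name): name is "scene" or "side" or "wrist"; returns a dict with "frame" (384x512x3 uint8, red, green, blue), "K" (3x3 intrinsics, pixels), "rvec" (rotation vector, rad) and "tvec" (3), from world to camera coordinates, as OpenCV has them; the wrist camera has in their place "mount" (4x4, takes a point from camera to tool coordinates, whose origin is the TCP and whose axes are the flange's). Camera axes: x right, y down, z forward; pixel columns grow to the right and rows downward; lengths in m; the calibration is good to about 2 mm. A picture is of the moment at which its call begins: read the wrist's pose just before it. There is no depth.
A pose or a line that the arm cannot do raises robot.IKError and nothing moves.
- robot.job_done(): hands the job in, once; it reports no verdict.
Trained networks look in a picture, given as the dict that the camera call returned (one of the last four; its "shot" number tells which), for a name from the list of things; names that differ only in an ending like _2 or _b are one class to them, and where a whole thing is asked for, a point or a joint stands for the part that bears it (a point fixed in the world has none). Each returns a list of dicts, best first, with "p" (0 to 1); they miss things now and then, are a little off and sometimes report something else, mostly with a low value. They report only what shows in the picture. A call takes as long as a camera call. They do not tell look-alikes from the thing itself.
- robot.search_frame(picture, target): "rect" ([centre column, centre row, width, height] in pixels, round what is visible of it).
The state is a dict: "t": time; "q": joint angles; "joint_velocities": joint speeds; "effort": joint torques, N m; "tool_pos": TCP position; "eef_rot": TCP orientation; "ft_force": force on the tool from outside, world axes, zero at the start; "torque": the same for the moment, N m; "width": finger opening in m.
Only numpy, scipy, OpenCV 4.12 (cv2) and the standard library are available. Lean on these libraries where they do the work, as an engineer would, in place of code of your own. Each camera call takes 0.05 s, during which the arm holds its last target. There are 200 camera calls.

## Task

Lay the plywood routing template on the jig's sprung stage so that its holes lie over the slotted saddles, and push it down until both spring catches have snapped over its edges. Then take every wing-headed stud off its hook on the rack, line its cross bar up with a saddle's slot through any free hole, push it fully in and give it a quarter turn so that it is locked. Leave the other things on the bench where they are.

Things in the scene. Friction and masses are not known exactly. Their poses are not given: they have to be found in the camera images.
- template_grip (a point): plywood routing template: plate 175 (its x) x 190 (y) x 12 mm, 0.25 kg, four 36 mm round holes 52 mm (x) and 62 mm (y) from its middle; amid its top a dark wooden grip batten 18 (x) x 60 (y) x 34 mm high. Point: the batten's centre, 17 mm above the plate's top, 29 above its underside; z up. Starts flat on the bench. Fits the jig either way round, its x along the jig's x, middle over middle.
- jig_mid (a point): routing jig fixed to the bench. Point: middle of the top of its aluminium base plate (215 in x, 262 in y, 6 mm thick), z up. Eight guide posts, to 74 mm above this point, stand round the template's place with 2.5 mm play each side; in it a sprung stage and four slotted saddles, beside it two catches. Template caught: its underside is 34 mm, its batten's centre 63 mm above this point.
- stage_top (a point): middle of the top of the jig's sprung stage (two rails 165 mm long along the jig's x, 60 mm apart, with cross bars) on which the template is laid. Free, it stands 60 mm above the base plate; it goes straight down by up to 28 mm, its spring giving about 5 N at the top and 9 N at the bottom. Pushing the template down past both catches takes 10 to 20 N in all.
- catch_left (a joint): spring catch midway along the jig's +y edge: steel nose 30 mm wide, steep slope above, flat hook below, jutting 7 mm over the template's edge. Value in m: 0 sprung in, up to 0.012 pushed out. The template's edge, going down its slope, pushes it 5 to 10 mm out; once the template's underside is below 34 mm over the base plate (32 is the lowest) it snaps back over the plate and holds it.
- catch_right (a joint): the same catch at the jig's -y edge
- saddle1_slot (a point): brass saddle 40 mm square, fixed on the jig at x -52, y 62 mm from its middle, under the template's hole there, turned to an angle that varies. Point: middle of its top face, 30 mm above the base plate (16 mm below the top of the caught template). The top is 6 mm thick with a through slot 30 mm long (this point's x) and 12 mm wide; below it 24 mm of free height where a bar can turn.
- saddle2_slot (a point): brass saddle 40 mm square, fixed on the jig at x -52, y -62 mm from its middle, under the template's hole there, turned to an angle that varies. Point: middle of its top face, 30 mm above the base plate (16 mm below the top of the caught template). The top is 6 mm thick with a through slot 30 mm long (this point's x) and 12 mm wide; below it 24 mm of free height where a bar can turn.
- saddle3_slot (a point): brass saddle 40 mm square, fixed on the jig at x 52, y 62 mm from its middle, under the template's hole there, turned to an angle that varies. Point: middle of its top face, 30 mm above the base plate (16 mm below the top of the caught template). The top is 6 mm thick with a through slot 30 mm long (this point's x) and 12 mm wide; below it 24 mm of free height where a bar can turn.
- saddle4_slot (a point): brass saddle 40 mm square, fixed on the jig at x 52, y -62 mm from its middle, under the template's hole there, turned to an angle that varies. Point: middle of its top face, 30 mm above the base plate (16 mm below the top of the caught template). The top is 6 mm thick with a through slot 30 mm long (this point's x) and 12 mm wide; below it 24 mm of free height where a bar can turn.
- stud1_wing (a point): quarter-turn stud, 70 g, three or four alike (absent: None): black flat wing 36 (x) x 10 (y) x 30 mm high on a steel flange 48 mm across, 4 mm thick; below it a tapered boss (29 mm across, 9 mm long), an 8 mm shank and a cross bar. Point: the wing's centre, 19 mm above the flange's underside, z up. Starts hanging upright by its flange on a two-prong hook of the rack.
- stud1_bar (a point): centre of the same stud's cross bar: 26 mm long (x, parallel to the wing), 8 mm wide and high, 29 mm below the flange's underside, 48 mm below the wing's centre. With the flange down on the caught template it lies 13 mm below the saddle's top, the bar 3 mm clear of the plate above it.
- stud2_wing (a point): quarter-turn stud, 70 g, three or four alike (absent: None): black flat wing 36 (x) x 10 (y) x 30 mm high on a steel flange 48 mm across, 4 mm thick; below it a tapered boss (29 mm across, 9 mm long), an 8 mm shank and a cross bar. Point: the wing's centre, 19 mm above the flange's underside, z up. Starts hanging upright by its flange on a two-prong hook of the rack.
- stud2_bar (a point): centre of the same stud's cross bar: 26 mm long (x, parallel to the wing), 8 mm wide and high, 29 mm below the flange's underside, 48 mm below the wing's centre. With the flange down on the caught template it lies 13 mm below the saddle's top, the bar 3 mm clear of the plate above it.
- stud3_wing (a point): quarter-turn stud, 70 g, three or four alike (absent: None): black flat wing 36 (x) x 10 (y) x 30 mm high on a steel flange 48 mm across, 4 mm thick; below it a tapered boss (29 mm across, 9 mm long), an 8 mm shank and a cross bar. Point: the wing's centre, 19 mm above the flange's underside, z up. Starts hanging upright by its flange on a two-prong hook of the rack.
- stud3_bar (a point): centre of the same stud's cross bar: 26 mm long (x, parallel to the wing), 8 mm wide and high, 29 mm below the flange's underside, 48 mm below the wing's centre. With the flange down on the caught template it lies 13 mm below the saddle's top, the bar 3 mm clear of the plate above it.
- stud4_wing (a point): quarter-turn stud, 70 g, three or four alike (absent: None): black flat wing 36 (x) x 10 (y) x 30 mm high on a steel flange 48 mm across, 4 mm thick; below it a tapered boss (29 mm across, 9 mm long), an 8 mm shank and a cross bar. Point: the wing's centre, 19 mm above the flange's underside, z up. Starts hanging upright by its flange on a two-prong hook of the rack.
- stud4_bar (a point): centre of the same stud's cross bar: 26 mm long (x, parallel to the wing), 8 mm wide and high, 29 mm below the flange's underside, 48 mm below the wing's centre. With the flange down on the caught template it lies 13 mm below the saddle's top, the bar 3 mm clear of the plate above it.
- rack: steel rack fixed to the bench, origin under its base (110 x 245 mm). A beam along y carries four hooks at y -90, -30, 30, 90 mm, each two level prongs with a 33 mm gap, pointing to -x. Prong and beam tops are 84 mm up; upturned prong tips (x -19 to -15 mm) stand 6 mm higher. A stud hangs at x about 11 mm, flange on the prongs, bar across the gap below: lift it straight up by 40 mm or more.
- glue: a glue bottle 56 mm across, 150 mm high, left on the bench, not part of the job; origin at its underside's centre.
- tin: a steel tin 80 mm across, 100 mm high, left on the bench, not part of the job; origin at its underside's centre.
- tape: a roll of paper tape 90 mm across, 24 mm high, left on the bench, not part of the job; origin at its underside's centre.
- sander: a cork sanding block 100 x 60 x 32 mm, left on the bench, not part of the job; origin at its underside's centre.
- plane: a small hand plane 160 x 50 x 60 mm, left on the bench, not part of the job; origin at its underside's centre.
- offcut: a wooden offcut 130 x 45 x 20 mm, left on the bench, not part of the job; origin at its underside's centre.
Not all that is in view belongs to the job. Leave any orange, red or turquoise look-alike of the part that bears stud4_wing alone.

How it is judged:
By the outcome, as a careful person would: the job done as asked, in the order asked, and still so for the second after the job is handed in, with the robot touching nothing.
Of stud1, stud2, stud3, stud4 only 3 to 4 are there at a start; the rules pass over those that are not, and their reading is None.
At some moment in a run one of template may be knocked a few centimetres aside while the robot is not near it.
It also fails if it takes over 210 s, if anything falls off the work surface, if the arm or the gripper's body presses on something with over 40 N, if the wrist force passes 120 N, or if a joint passes its speed limit or range.

## Working session

There is one attempt and no reset: what is moved stays moved. The work goes in short steps, each a Python script; the robot and the scene stay as the last script left them, time stands still between calls to the robot, and variables do not carry over. Pictures are saved under pics/ and viewed, about 12 in all and at most 16, crops included, and the job is handed in when it is done.

```bash
ls; mkdir -p pics; cat > h.py <<'E'
import numpy as np, cv2
from cell import robot
def save(p,n): cv2.imwrite(f'pics/{n}.png', cv2.cvtColor(p['frame'],cv2.COLOR_RGB2BGR))
def wcam(name='wrist'):
    """picture + (R,t) world->camera"""
    s=robot.observe(); p=robot.camera(name)
    if name=='wrist':
        T=np.eye(4);T[:3,:3]=s['eef_rot'];T[:3,3]=s['tool_pos']
        W=np.linalg.inv(T@np.array(p['mount'])); R,t=W[:3,:3],W[:3,3]
    else:
        R=cv2.Rodrigues(np.array(p['rvec'],float))[0];t=np.array(p['tvec'],float).ravel()
    return p,np.array(p['K']),R,t
def ray(K,R,t,uv):
    d=R.T@np.linalg.inv(K)@np.array([uv[0],uv[1],1.]); return -R.T@t,d/np.linalg.norm(d)
def atz(K,R,t,uv,z):
    c,d=ray(K,R,t,uv); return c+d*(z-c[2])/d[2]
def proj(K,R,t,X):
    x=K@(R@np.asarray(X,float)+t); return x[:2]/x[2]
def tri(rays):
    A=np.zeros((3,3));b=np.zeros(3)
    for c,d in rays:
        P=np.eye(3)-np.outer(d,d);A+=P;b+=P@c
    X=np.linalg.solve(A,b); return X,[np.linalg.norm((np.eye(3)-np.outer(d,d))@(X-c)) for c,d in rays]
def down(yaw):
    """tool down; tool y axis (jaws) at angle yaw from world x"""
    y=np.array([np.cos(yaw),np.sin(yaw),0]);z=np.array([0,0,-1.]);return np.stack([np.cross(y,z),y,z],1)
E
python3 - <<'E'
from h import *
print(robot.grip_point_offset)
for n in ['scene','side']:
    p,K,R,t=wcam(n); save(p,n+'0'); print(n,K[0],'cam at',-R.T@t)
    for k in ['template_grip','jig_mid','stage_top','catch_left','saddle1_slot','stud1_wing','stud1_bar','rack','plane','glue','tin']:
        print(k,[(np.round(d['rect']).astype(int).tolist(),round(d['p'],2),np.round(atz(K,R,t,d['rect'][:2],0.08 if 'stud' in k else 0.03),3).tolist()) for d in robot.search_frame(p,k)][:8])
p,K,R,t=wcam(); save(p,'wrist0'); print(robot.observe()['eef_rot'],p['mount'])
E
```

```text
pics
0.1547
scene [367.74793782   0.         252.86466622] cam at [1.09619873 0.29344602 0.87492638]
template_grip [([373, 248, 94, 84], 0.55, [0.537, 0.331, 0.03]), ([175, 150, 80, 55], 0.36, [0.516, -0.327, 0.03])]
jig_mid [([248, 208, 115, 102], 0.98, [0.592, -0.014, 0.03]), ([174, 154, 85, 51], 0.41, [0.533, -0.317, 0.03])]
stage_top [([251, 198, 47, 51], 0.67, [0.557, -0.025, 0.03]), ([149, 124, 16, 15], 0.66, [0.463, -0.475, 0.03])]
catch_left [([284, 211, 11, 17], 0.62, [0.551, 0.078, 0.03]), ([180, 138, 14, 18], 0.43, [0.464, -0.348, 0.03])]
saddle1_slot [([276, 197, 12, 20], 0.73, [0.52, 0.037, 0.03])]
stud1_wing [([148, 124, 16, 15], 0.71, [0.504, -0.435, 0.08])]
stud1_bar [([151, 123, 16, 15], 0.48, [0.496, -0.427, 0.08]), ([176, 148, 86, 60], 0.4, [0.544, -0.292, 0.08])]
rack [([175, 153, 83, 58], 0.8, [0.526, -0.318, 0.03]), ([308, 178, 34, 28], 0.49, [0.407, 0.086, 0.03]), ([197, 144, 16, 14], 0.17, [0.46, -0.281, 0.03]), ([259, 150, 26, 30], 0.16, [0.381, -0.098, 0.03])]
plane [([359, 319, 32, 75], 0.81, [0.729, 0.365, 0.03])]
glue []
tin [([287, 300, 38, 47], 0.56, [0
[... 1100 characters left out ...]
 0.03])]
plane [([260, 144, 43, 21], 0.88, [0.707, 0.326, 0.03])]
glue [([354, 240, 29, 50], 0.91, [0.781, -0.252, 0.03])]
tin [([291, 154, 23, 33], 0.59, [0.787, 0.217, 0.03]), ([261, 246, 19, 21], 0.46, [0.528, -0.186, 0.03]), ([189, 204, 26, 26], 0.39, [0.378, 0.06, 0.03])]
[[ 9.16798563e-01  3.99349965e-01  1.05191765e-05]
 [ 3.99349965e-01 -9.16798563e-01  6.16764781e-06]
 [ 1.21070158e-05 -1.45365789e-06 -1.00000000e+00]] [[ 3.05919139e-04 -9.49745571e-01 -3.13022774e-01  8.08839541e-02]
 [ 9.99999934e-01  3.52437575e-04 -9.20281509e-05  2.08495741e-04]
 [ 1.97724316e-04 -3.13022725e-01  9.49745616e-01  3.02585538e-02]
 [ 0.00000000e+00  0.00000000e+00  0.00000000e+00  1.00000000e+00]]
```

```bash
python3 - <<'E'
import cv2,numpy as np
a=cv2.imread('pics/scene0.png')[90:370,100:450];b=cv2.imread('pics/side0.png')[120:370,150:410]
a=cv2.resize(a,None,fx=1.14,fy=1.5,interpolation=cv2.INTER_CUBIC)
a=cv2.imread('pics/scene0.png')[90:370,110:430];a=cv2.resize(a,(686,600),interpolation=cv2.INTER_CUBIC);cv2.imwrite('pics/s1.png',a)
b=cv2.resize(b,(624,600),interpolation=cv2.INTER_CUBIC);cv2.imwrite('pics/s2.png',b)
E
```

```text
(no output)
```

View pics/s1.png

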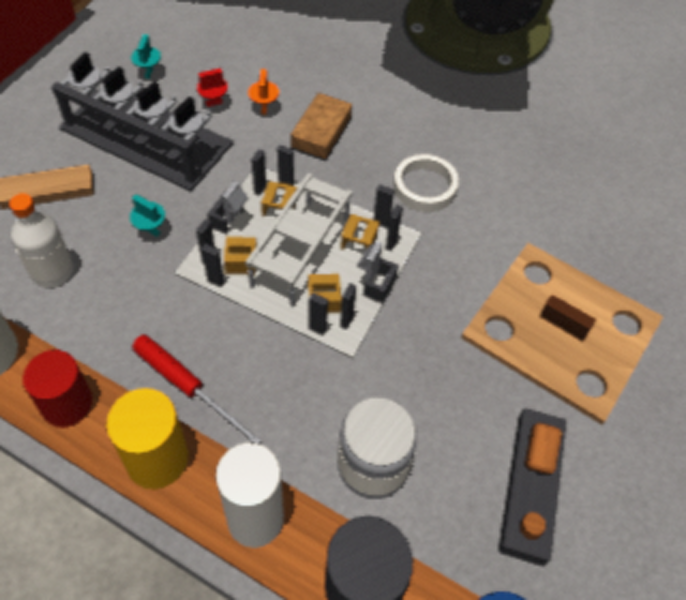

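View pics/s2.png

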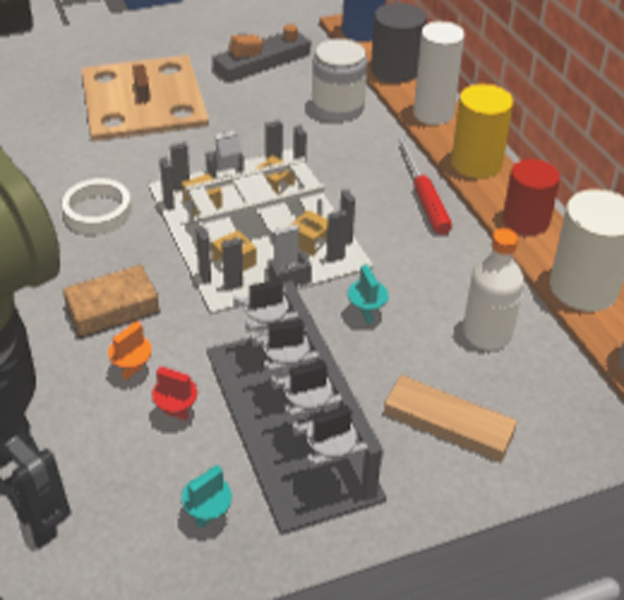

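The rack holds four black-winged, grey studs (s1 at (82,68), (115,82), (150,97), (185,115)), and these are the real ones. The turquoise, red and orange ones on the bench are look-alikes. Next I'll take closer wrist views.

```bash
cat > look.py <<'E'
from h import *
import pickle,sys
def look(name,x,y,z,off=(0,0)):
    az=np.arctan2(y,x); robot.move_pose([x+off[0],y+off[1],z],down(az-np.pi/2)); robot.dwell(.3)
    p,K,R,t=wcam(); save(p,name); pickle.dump((K,R,t),open(f'pics/{name}.pkl','wb')); return p,K,R,t
E
python3 - <<'E'
from look import *
def s(p,K,R,t,ks):
    for k in ks: print(k,[(np.round(d['rect'],1).tolist(),round(d['p'],2)) for d in robot.search_frame(p,k)][:5])
print(robot.camera('wrist')['K'])
for i,o in enumerate([(0,0),(-.05,-.08)]):
    s(*look(f'rack{i}',.50,-.33,.42,o),['stud1_wing','rack'])
for i,o in enumerate([(0,0),(-.06,.05)]):
    s(*look(f'jig{i}',.57,-.02,.42,o),['jig_mid','saddle1_slot','stage_top','catch_left'])
for i,o in enumerate([(0,0),(-.06,-.06)]):
    s(*look(f'tmp{i}',.52,.30,.42,o),['template_grip'])
print(robot.observe()['t'])
E
python3 - <<'E'
import cv2,numpy as np
f=lambda n:cv2.resize(cv2.imread(f'pics/{n}.png'),(400,300),interpolation=cv2.INTER_AREA)
cv2.imwrite('pics/m1.png',np.vstack([np.hstack([f('rack0'),f('rack1')]),np.hstack([f('tmp0'),f('tmp1')])]))
cv2.imwrite('pics/m2.png',cv2.resize(cv2.imread('pics/jig0.png'),(800,600),interpolation=cv2.INTER_CUBIC))
E
```

```text
[[277.39495666   0.         254.9696377 ]
 [  0.         277.39495666 189.44701722]
 [  0.           0.           1.        ]]
stud1_wing [([319.9, 118.3, 45.0, 46.2], 0.65)]
rack [([249.4, 152.9, 203.4, 167.7], 0.65), ([10.1, 233.7, 19.5, 23.5], 0.28)]
stud1_wing [([234.6, 120.8, 44.2, 47.7], 0.97), ([187.5, 152.2, 45.4, 43.4], 0.15)]
rack [([173.2, 153.4, 212.1, 165.8], 0.74), ([233.2, 121.3, 44.0, 45.4], 0.57), ([187.9, 154.1, 45.8, 41.1], 0.23), ([26.4, 11.5, 48.7, 21.7], 0.19)]
jig_mid [([249.4, 157.8, 206.1, 185.6], 0.74), ([47.5, 208.8, 95.1, 118.0], 0.63)]
saddle1_slot [([210.7, 201.8, 41.2, 37.2], 0.72)]
stage_top [([249.4, 163.0, 65.9, 136.2], 0.65)]
catch_left [([169.5, 173.7, 26.8, 39.6], 0.62)]
jig_mid [([290.2, 103.1, 219.2, 205.9], 0.93), ([242.8, 156.7, 38.9, 40.8], 0.39)]
saddle1_slot [([242.8, 156.8, 37.1, 43.5], 0.82), ([489.1, 169.6, 45.8, 47.3], 0.42)]
stage_top [([293.9, 109.1, 65.7, 153.2], 0.96)]
catch_left [([206.6, 120.9, 23.7, 29.0], 0.79)]
template_grip [([234.1, 150.1, 183.9, 185.9], 0.81)]
template_grip [([215.9, 95.5, 196.5, 191.1], 0.71)]
9.375
```

View pics/m1.png

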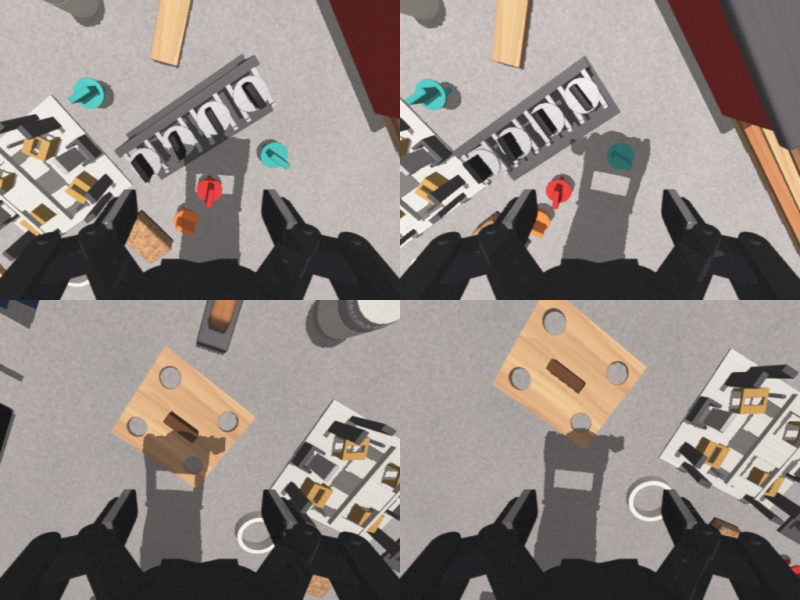

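View pics/m2.png

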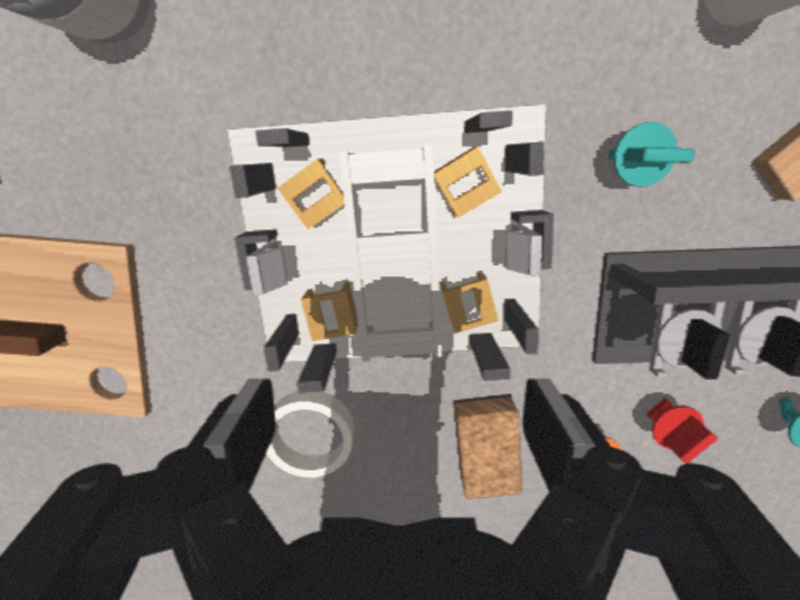

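m1 shows the rack with four studs, each a black wing on a grey flange, and the template with its holes and batten clear of everything. m2 shows the jig: slots at about (315,195), (467,182), (331,314) and (470,304), catches at (268,265) and (520,248). Next I'll segment the holes and slots and triangulate them.

```bash
cat > seg.py <<'E'
from h import *
import pickle,itertools
from scipy.optimize import least_squares
def holes(im,lo,hi,a0,a1,sc=4):
    """inner contours (holes) of the colour mask; returns list of minAreaRect in px"""
    im=cv2.resize(im,None,fx=sc,fy=sc,interpolation=cv2.INTER_CUBIC)
    m=cv2.inRange(cv2.cvtColor(im,cv2.COLOR_BGR2HSV),lo,hi)
    cs,h=cv2.findContours(m,cv2.RETR_CCOMP,cv2.CHAIN_APPROX_NONE)
    out=[]
    for c,k in zip(cs,h[0]):
        a=cv2.contourArea(c)/sc**2
        if k[3]>=0 and a0<a<a1:
            M=cv2.moments(c);out.append((np.array([M['m10'],M['m01']])/M['m00']/sc-0.375,a,np.array(cv2.boxPoints(cv2.minAreaRect(c)))/sc))
    return out
def load(n): return (cv2.imread(f'pics/{n}.png'),)+pickle.load(open(f'pics/{n}.pkl','rb'))
def fit(views,layout):
    """views: list of ((K,R,t),pts Nx2); layout: Nx2 local; fit x,y,yaw,z by assignment-free start from first view"""
    def world(p): c,s=np.cos(p[2]),np.sin(p[2]); return np.c_[layout@np.array([[c,s],[-s,c]])+p[:2],np.full(len(layout),p[3])]
    def res(p,asg=None):
        W=world(p);r=[]
        for (cam,pts) in views:
            P=np.array([proj(*cam,w) for w in W])
            for q in pts:
                d=P-q; r+=list(d[np.argmin((d**2).sum(1))])
        return np.array(r)
    return res
E
python3 - <<'E'
from seg import *
for n in ['tmp0','tmp1','jig0','jig1']:
    im,K,R,t=load(n)
    if n[0]=='t': H=holes(im,(8,60,40),(22,255,255),150,1500);z=.006
    else: H=holes(im,(14,120,30),(26,255,255),20,400);z=.033
    for c,a,b in H:
        w=[atz(K,R,t,q,z) for q in b]; e=[w[1]-w[0],w[2]-w[1]]; l=max(e,key=np.linalg.norm)
        print(n,np.round(c,1),round(a),np.round(atz(K,R,t,c,z),4),'long',np.round([np.linalg.norm(v)*1e3 for v in e],1),'ang',round(np.degrees(np.arctan2(l[1],l[0]))%180,1))
E
```

```text
tmp0 [246.9 209.8] 358 [0.4471 0.2707 0.006 ] long [31.5 35.1] ang 119.9
tmp0 [176.  161.2] 442 [0.4617 0.3938 0.006 ] long [32.4 34.7] ang 84.5
tmp0 [291.  154.9] 480 [0.5502 0.258  0.006 ] long [35.3 33.7] ang 165.9
tmp0 [217.7  99. ] 597 [0.5651 0.3813 0.006 ] long [34.9 35.5] ang 75.8
tmp1 [451.8 129. ] 200 [0.6294 0.0292 0.006 ] long [32.1 13.7] ang 121.3
tmp1 [231.3 155.9] 475 [0.4471 0.2707 0.006 ] long [34.  34.8] ang 74.4
tmp1 [154.3 100.2] 546 [0.4617 0.3938 0.006 ] long [33.3 34. ] ang 73.7
tmp1 [277.4  93.2] 618 [0.5502 0.2582 0.006 ] long [35.1 35.6] ang 77.9
tmp1 [197.8  28.6] 701 [0.5651 0.3813 0.006 ] long [34.5 33.7] ang 127.8
jig0 [210.1 201.2] 222 [0.5185 0.0431 0.033 ] long [15.2 32.6] ang 10.9
jig0 [300.4 195.2] 231 [ 0.5229 -0.0807  0.033 ] long [15.9 31.6] ang 14.4
jig0 [200.2 124.1] 272 [0.6221 0.0467 0.033 ] long [31.7 14.1] ang 121.6
jig0 [298.7 116.6] 281 [ 0.6269 -0.0769  0.033 ] long [32.7 14.1] ang 119.4
jig1 [244.5 156.9] 251 [0.5187 0.0429 0.033 ] long [14.5 31.6] ang 8.8
jig1 [339.9 150.2] 238 [ 0.5232 -0.0807  0.033 ] long [13.8 31.3] ang 16.1
jig1 [237.   71.2] 319 [0.6221 0.047  0.033 ] long [32.5 13.8] ang 121.8
jig1 [342.4  62.6] 328 [ 0.627  -0.0773  0.033 ] long [32.5 14.4] ang 119.1
```

```bash
cat > act.py <<'E'
from look import *
from seg import *
G=robot.grip_point_offset
JC=np.array([.57268,-.0170]);JYAW=np.radians(2.05)
def tcp(p,z): return [p[0],p[1],z+G]
def tmpl(off=(-.06,-.06),c=(.506,.326)):
    p,K,R,t=look('tnow',c[0],c[1],.42,off)
    H=[atz(K,R,t,h[0],.006)[:2] for h in holes(cv2.cvtColor(p['frame'],cv2.COLOR_RGB2BGR),(8,60,40),(22,255,255),250,1500)]
    H=np.array([h for h in H if np.linalg.norm(h-np.array(c))<.2])
    assert len(H)==4,H
    m=H.mean(0); a=[]
    for i in range(4):
        for j in range(4):
            d=H[j]-H[i]
            if abs(np.linalg.norm(d)-.104)<.006 and d[0]>0:a.append(np.arctan2(d[1],d[0]))
    return m,np.mean(a)
E
python3 - <<'E'
from act import *
robot.gripper_to(.06)
m,a=tmpl(); print(m,np.degrees(a))
robot.move_pose(tcp(m,.13),down(a)); robot.move_l(tcp(m,.034),.12,f_stop=15)
robot.gripper_to(.0); s=robot.observe();print('w',s['width'],s['tool_pos'])
robot.move_l(tcp(m,.18),.15); print('w',robot.observe()['width'],robot.observe()['ft_force'])
robot.move_pose(tcp(JC,.18),down(JYAW)); robot.dwell(.2)
for n in ['side','wrist']:
    p,K,R,t=wcam(n); save(p,'hold_'+n); pickle.dump((K,R,t),open(f'pics/hold_{n}.pkl','wb'))
print(robot.observe()['t'])
a=cv2.resize(cv2.imread('pics/hold_side.png')[130:280,180:380],(800,600),interpolation=cv2.INTER_CUBIC);cv2.imwrite('pics/v6.png',a)
E
```

```text
[0.50600757 0.32596589] -6.925521460499763
w 0.017194173708312107 [0.50616543 0.32604366 0.18931126]
w 0.016649199758835408 [ 0.58316536 -0.1235245  -2.78118205]
15.3167
```

View pics/v6.png

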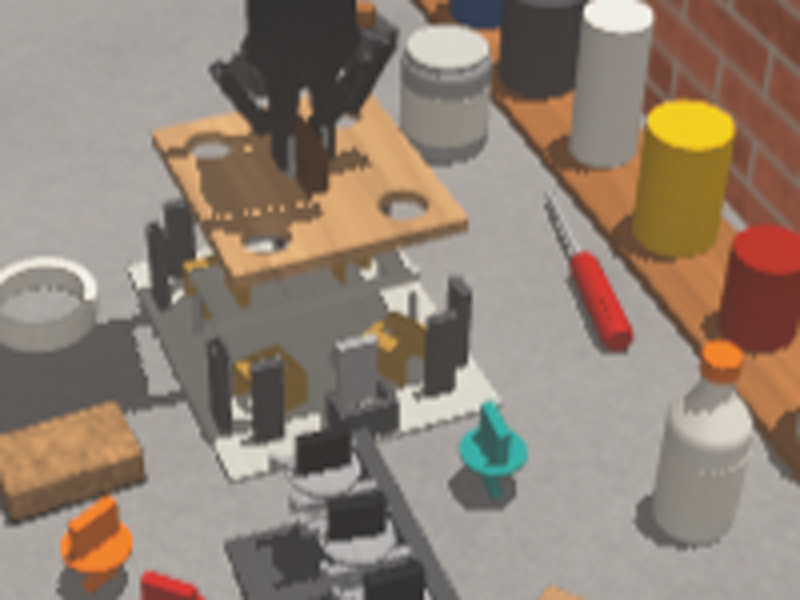

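The template is held level over the jig, with the posts clear below it at (165,240), (450,330) and (220,370). Now I'll lower it and press.

```bash
python3 - <<'E'
from act import *
f0=robot.observe()['ft_force']
def st(l): s=robot.observe(); print(l,'z under',round(s['tool_pos'][2]-G-.034,4),'f',np.round(np.array(s['ft_force'])-f0,1),'tq',np.round(s['torque'],2),'w',round(s['width'],4))
robot.move_l(tcp(JC,.125),.1); print(robot.move_l(tcp(JC,.034+.070),.05,f_stop=10)); st('in posts')
print(robot.move_l(tcp(JC,.034+.0525),.04,f_stop=30)); st('half')
print(robot.move_l(tcp(JC,.034+.0385),.04,f_stop=45)); st('down')
robot.dwell(.3)
robot.gripper_to(.04); robot.move_l(tcp(JC,.16),.15)
print('z',robot.observe()['t'])
for n in ['side','scene']:
    p,K,R,t=wcam(n); save(p,'pl_'+n)
p,K,R,t=look('pl0',JC[0]-.06,JC[1],.42); 
for c,a,b in holes(cv2.imread('pics/pl0.png'),(8,60,40),(22,255,255),100,1500): print(np.round(c,1),round(a),np.round(atz(K,R,t,c,.046),4),np.round(atz(K,R,t,c,.074),4))
cv2.imwrite('pics/v7.png',cv2.resize(cv2.imread('pics/pl0.png')[:300,100:450],(700,600),interpolation=cv2.INTER_CUBIC))
a=cv2.resize(cv2.imread('pics/pl_side.png')[150:270,200:320],(400,400),interpolation=cv2.INTER_CUBIC)
b=cv2.resize(cv2.imread('pics/pl_scene.png')[150:270,190:310],(400,400),interpolation=cv2.INTER_CUBIC)
cv2.imwrite('pics/v8.png',np.hstack([a,b]))
E
```

```text
False
in posts z under 0.0699 f [1.3 1.  0.8] tq [-0.01 -0.01 -0.02] w 0.0168
False
half z under 0.0529 f [ 5.  -0.4  3.8] tq [ 0.   -0.71 -0.02] w 0.017
False
down z under 0.039 f [3.7 0.3 7.4] tq [ 0.08 -0.42 -0.03] w 0.017
z 19.05
[209.1 159.9] 185 [0.5213 0.0407 0.046 ] [0.5272 0.0358 0.074 ]
[303.7 153.4] 192 [ 0.5258 -0.0783  0.046 ] [ 0.5313 -0.0735  0.074 ]
[198.5  74.5] 256 [0.6212 0.0444 0.046 ] [0.6189 0.0391 0.074 ]
[302.8  66.6] 261 [ 0.6256 -0.075   0.046 ] [ 0.623  -0.0705  0.074 ]
```

View pics/v7.png

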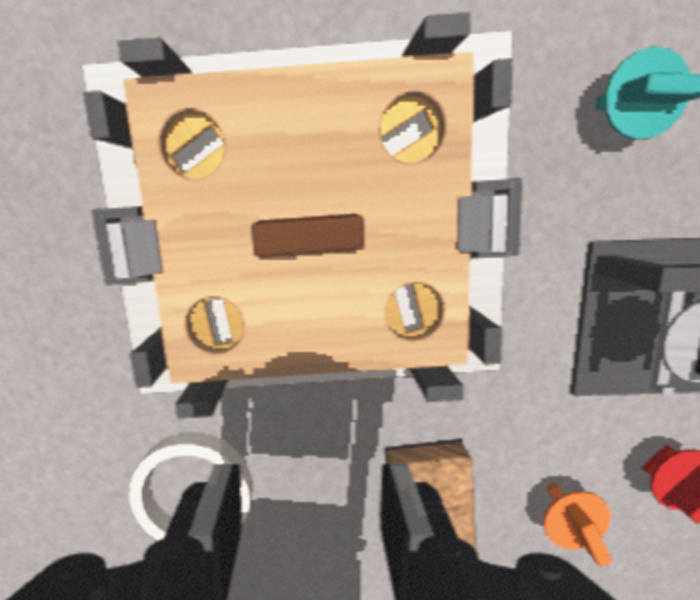

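View pics/v8.png

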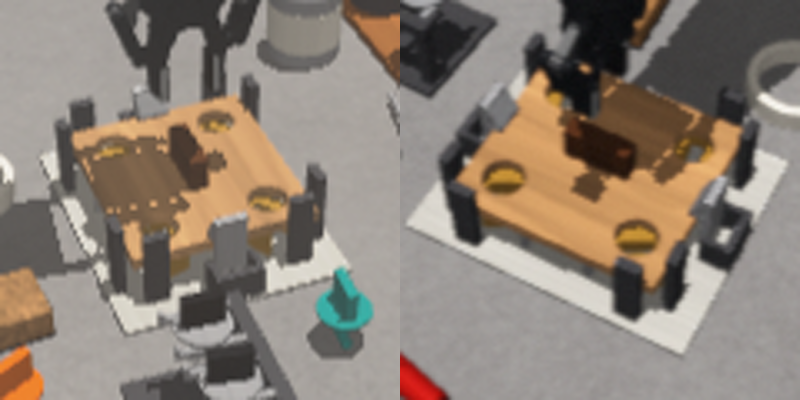

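Both catch noses overlap the plate edges (v7: (140,245) and (475,222)), and the slots show through the holes. I'll probe and press on the batten top with the closed fingers to confirm the height.

```bash
python3 - <<'E'
from act import *
robot.gripper_to(0)
q=lambda z:[JC[0],JC[1],z+.173]
robot.move_pose(q(.12),down(JYAW+np.pi/2)); robot.dwell(.2)
f0=np.array(robot.observe()['ft_force'])
for fs in (2,22):
    print(robot.move_l(q(.078),.015,f_stop=fs)); s=robot.observe(); print('tip z',s['tool_pos'][2]-.173,np.round(np.array(s['ft_force'])-f0,1))
robot.move_l(q(.12),.1)
f0=np.array(robot.observe()['ft_force'])
print(robot.move_l(q(.078),.015,f_stop=2)); s=robot.observe(); print('tip z',s['tool_pos'][2]-.173,np.round(np.array(s['ft_force'])-f0,1))
robot.move_l(q(.14),.1); robot.gripper_to(.05); print(s['t'])
# rack close
for i,o in enumerate([(-.06,.0),(-.08,-.08)]):
    p,K,R,t=look(f'rk{i}',.50,-.36,.38,o)
a=[cv2.resize(cv2.imread(f'pics/rk{i}.png')[20:270,60:460],(800,500)) for i in (0,1)]
cv2.imwrite('pics/v9.png',a[0]);cv2.imwrite('pics/v10.png',a[1]); print(robot.observe()['t'])
E
```

```text
True
tip z 0.08610875102237875 [-0.2  0.4  4.7]
True
tip z 0.08446374438404342 [-2.7  0.8  8.7]
True
tip z 0.0860917058331126 [ 1.2 -0.5  5.1]
29.1167
34.1167
```

View pics/v9.png

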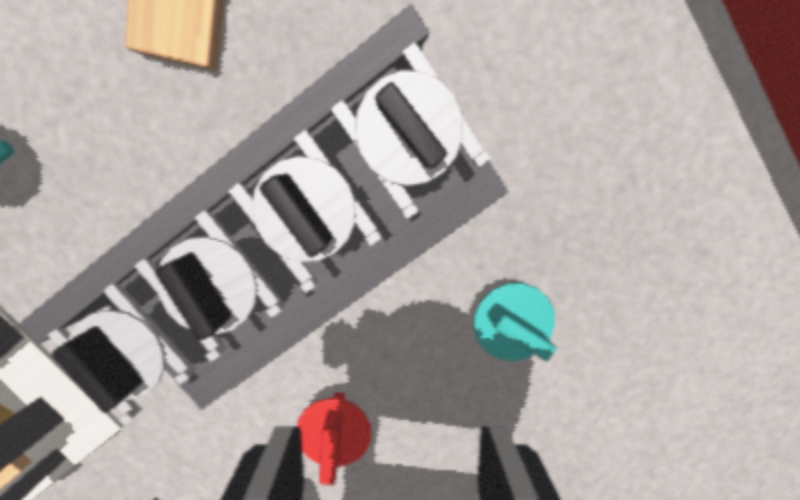

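Pressed and sprung back, the batten top stands at 0.0861, against 0.086 expected for "caught". v9 shows four real studs, black wing on white flange at (410,127), (305,209), (203,287) and (108,357). The red (335,432) and turquoise (515,322) ones are look-alikes on the bench. Now overhead looks at each stud.

```bash
cat >> act.py <<'E'
def over(name,xy,z,yaw):
    """put wrist camera right above xy"""
    R=down(yaw); robot.move_pose(list(np.array(xy)-.081*R[:2,0])+[z],R); robot.dwell(.25)
    p,K,R,t=wcam(); save(p,name); pickle.dump((K,R,t),open(f'pics/{name}.pkl','wb')); return cv2.imread(f'pics/{name}.png'),K,R,t
def wing(im,K,R,t,xy,ztop=.118,thr=75):
    u=proj(K,R,t,[*xy,ztop]); g=cv2.GaussianBlur(cv2.resize(im,None,fx=3,fy=3,interpolation=cv2.INTER_CUBIC).max(2),(5,5),0)
    n,l,s,c=cv2.connectedComponentsWithStats((g<thr).astype(np.uint8))
    k=[i for i in range(1,n) if 3000<s[i,4]<40000]
    k=min(k,key=lambda i:np.linalg.norm(c[i]/3-u))
    cs,_=cv2.findContours((l==k).astype(np.uint8),0,1); r=cv2.minAreaRect(max(cs,key=cv2.contourArea)); b=cv2.boxPoints(r)/3-.33
    w=[atz(K,R,t,q,ztop) for q in b]; e=[w[1]-w[0],w[2]-w[1]]; L=max(e,key=np.linalg.norm)
    return np.mean(w,0)[:2],np.arctan2(L[1],L[0])%np.pi,np.round([np.linalg.norm(v)*1e3 for v in e],1),b
E
python3 - <<'E'
from act import *
im,K,R,t=load('rk0'); v=[]
for i,(a,b) in enumerate([(410,127),(305,209),(203,287),(108,357)]):
    xy=atz(K,R,t,(60+a/2,20+b/2),.088)[:2]
    I,*c=over(f'st{i}',xy,.33,np.arctan2(xy[1],xy[0])-np.pi/2)
    m,an,e,bx=wing(I,*c,xy); print(i,xy.round(4),m.round(4),np.degrees(an).round(1),e)
    cv2.polylines(I,[np.round(bx).astype(int)],True,(0,0,255),1); v.append(cv2.resize(I[20:200,135:375],(400,300)))
cv2.imwrite('pics/v11.png',np.vstack([np.hstack(v[:2]),np.hstack(v[2:])])); print(robot.observe()['t'])
E
```

```text
0 [ 0.5105 -0.4211] [ 0.5067 -0.3951] 0.9 [10.4 44.6]
1 [ 0.5099 -0.3615] [ 0.5066 -0.386 ] 2.2 [10.8 45. ]
2 [ 0.5098 -0.2986] [ 0.5063 -0.2747] 0.8 [10.8 44.7]
3 [ 0.5107 -0.2358] [ 0.5067 -0.2648] 1.3 [10.7 45.2]
36.775
```

View pics/v11.png

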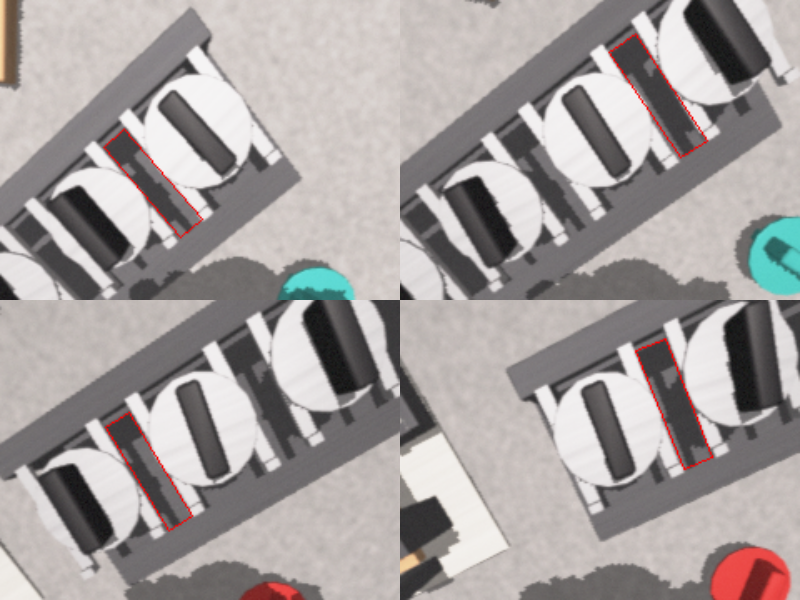

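The red boxes caught the shadows between the hooks, not the wings: the wing tops, near (198,132), (597,132), (203,430) and (607,430), are greyer than my threshold. I'll recompute offline with a higher one.

```bash
python3 - <<'E'
from act import *
X=[(.5105,-.4211),(.5099,-.3615),(.5098,-.2986),(.5107,-.2358)]
for i,xy in enumerate(X):
    I,*c=load(f'st{i}')
    for thr in (120,140,160):
        m,an,e,bx=wing(I,*c,xy,thr=thr); print(i,thr,m.round(4),np.degrees(an).round(1),e)
E
```

```text
0 120 [ 0.5099 -0.42  ] 4.6 [ 9.5 35.8]
0 140 [ 0.5097 -0.42  ] 4.3 [ 9.7 36.5]
0 160 [ 0.5857 -0.3842] 127.4 [39.4 27.5]
1 120 [ 0.5096 -0.3605] 179.3 [ 9.2 35.9]
1 140 [ 0.5095 -0.3605] 179.1 [ 9.4 36.4]
1 160 [ 0.5093 -0.3605] 179.0 [ 9.7 36.9]
2 120 [ 0.5088 -0.2998] 171.1 [ 9.2 36.1]
2 140 [ 0.5086 -0.2999] 171.5 [ 9.4 36.5]
2 160 [ 0.437  -0.3648] 137.4 [31.9 20.2]
3 120 [ 0.5088 -0.2388] 177.1 [ 9.5 35.8]
3 140 [ 0.5088 -0.2389] 176.9 [ 9.8 36.2]
3 160 [ 0.5087 -0.2388] 177.1 [10.1 36.4]
```

```bash
python3 - <<'E'
from act import *
S=[(.5186,.0430),(.5230,-.0807),(.6221,.0468),(.6270,-.0771)]; v=[]
for i,xy in enumerate(S):
    I,*c=over(f'sl{i}',xy,.32,np.arctan2(xy[1],xy[0])-np.pi/2)
    H=holes(I,(8,60,40),(26,255,255),100,1500)
    h=min(H,key=lambda h:np.linalg.norm(h[0]-proj(*c,[*xy,.033])))
    w=[atz(*c,q,.033) for q in h[2]]; e=[w[1]-w[0],w[2]-w[1]]; L=max(e,key=np.linalg.norm)
    print(i+1,atz(*c,h[0],.033).round(4),np.degrees(np.arctan2(L[1],L[0]))%180,[np.linalg.norm(x).round(4) for x in e])
    cv2.polylines(I,[np.round(h[2]).astype(int)],True,(0,0,255),1); v.append(cv2.resize(I[20:200,135:375],(400,300)))
cv2.imwrite('pics/v12.png',np.vstack([np.hstack(v[:2]),np.hstack(v[2:])])); print(robot.observe()['t'])
E
```

```text
1 [0.5183 0.0432 0.033 ] 9.344592204947787 [np.float64(0.0122), np.float64(0.0301)]
2 [ 0.523  -0.0807  0.033 ] 15.868582211883933 [np.float64(0.0121), np.float64(0.0306)]
3 [0.622 0.047 0.033] 121.68691574582658 [np.float64(0.0305), np.float64(0.0123)]
4 [ 0.6266 -0.077   0.033 ] 118.8727818336131 [np.float64(0.0306), np.float64(0.0123)]
40.5667
```

View pics/v12.png

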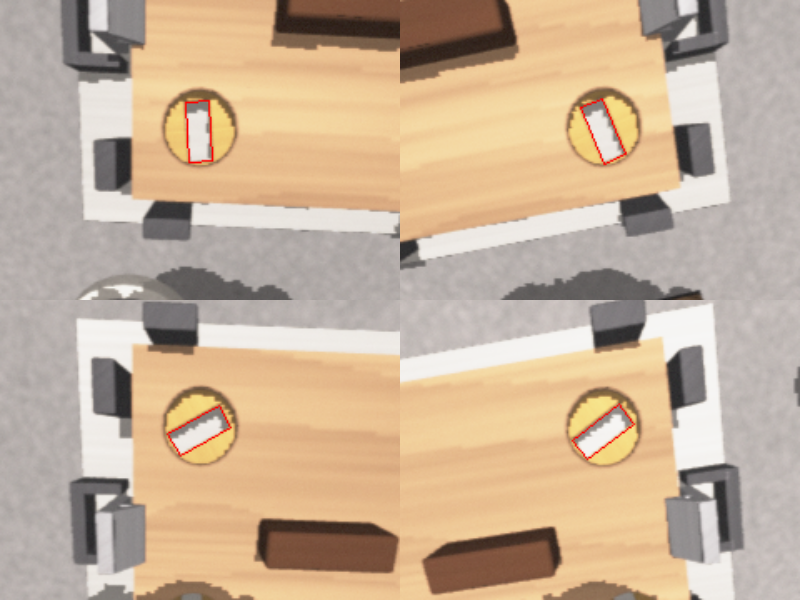

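The slots measure 30 x 12 mm and the boxes fit them in all four panes. Now the first stud.

```bash
cat >> act.py <<'E'
SL={1:(.5184,.0431,9.3),2:(.5230,-.0807,15.9),3:(.6220,.0470,121.7),4:(.6267,-.0770,118.9)}
ST=[(.5098,-.4200,4.4),(.5095,-.3605,-.8),(.5087,-.2999,-8.7),(.5088,-.2388,-3.0)]
def pick(i):
    x,y,a=ST[i]; Y=np.radians(a-90)
    robot.gripper_to(.034); robot.move_pose(tcp((x,y),.17),down(Y)); hit=robot.move_l(tcp((x,y),.109),.08,f_stop=10)
    robot.gripper_to(0); s=robot.observe(); print('pick',i,'hit',hit,'w',round(s['width'],4),'z',round(s['tool_pos'][2]-G,4))
    robot.move_l(tcp((x,y),.185),.12); print('lifted w',round(robot.observe()['width'],4))
def insert(k):
    x,y,a=SL[k]; b=a-90
    robot.move_pose(tcp((x,y),.15),down(np.radians(b))); robot.dwell(.2)
    f0=np.array(robot.observe()['ft_force'])
    robot.move_l(tcp((x,y),.122),.1); hit=robot.move_l(tcp((x,y),.0775),.04,f_stop=8)
    s=robot.observe(); zz=s['tool_pos'][2]-G; print('ins',k,'hit',hit,'z',round(zz,4),'f',np.round(np.array(s['ft_force'])-f0,1)); return zz
def lock(k):
    x,y,a=SL[k]; b=a-90; e=b+90 if b<0 else b-90
    zz=robot.observe()['tool_pos'][2]-G
    for f in (1/3,2/3,1): robot.move_l(tcp((x,y),zz),rotation=down(np.radians(b+f*(e-b))))
    s=robot.observe(); print('turned, tq',np.round(s['torque'],2),'f',np.round(s['ft_force'],1),'w',round(s['width'],4))
    robot.gripper_to(.03); robot.move_l(tcp((x,y),.16),.15); print('t',robot.observe()['t'])
E
python3 - <<'E'
from act import *
pick(3)
if robot.observe()['width']>.007:
    if insert(4)<.080: lock(4)
E
```

```text
pick 3 hit False w 0.0089 z 0.1096
lifted w 0.009
ins 4 hit False z 0.0777 f [-0.3 -1.   1. ]
turned, tq [-0.03 -0.05  0.03] f [-0.   0.4 -1.5] w 0.0088
t 50.1583
```

```bash
python3 - <<'E'
from act import *
for i,k in [(2,2),(1,3),(0,1)]:
    pick(i)
    if robot.observe()['width']<.007: print('miss');break
    if insert(k)>.0795: print('not in');break
    lock(k)
for k,(x,y,a) in SL.items():
    I,*c=over(f'ck{k}',(x,y),.34,np.arctan2(y,x)-np.pi/2)
    m,an,e,bx=wing(I,*c,(x,y),ztop=.086,thr=130); print(k,m.round(4),'turn vs slot',((np.degrees(an)-a+90)%180-90).round(1),e)
p,*_=look('fin',JC[0]-.06,JC[1],.42); q,*_=wcam('side'); save(q,'fside')
cv2.imwrite('pics/v13.png',np.hstack([cv2.resize(cv2.imread('pics/fin.png')[:260,110:410],(400,347)),cv2.resize(cv2.imread('pics/fside.png')[150:280,190:340],(400,347))]))
print(robot.observe()['t'])
E
```

```text
pick 2 hit False w 0.0086 z 0.1097
lifted w 0.0091
ins 2 hit False z 0.0777 f [ 0.9  0.6 -0.1]
turned, tq [-0.05  0.04 -0.05] f [ 0.5  0.  -1.1] w 0.0091
t 59.2333
pick 1 hit False w 0.0089 z 0.1097
lifted w 0.0088
ins 3 hit False z 0.0777 f [-0.6 -1.4  0.1]
turned, tq [-0.01  0.04 -0.03] f [0.5 0.1 1. ] w 0.0087
t 69.2667
pick 0 hit False w 0.0087 z 0.1097
lifted w 0.0089
ins 1 hit False z 0.0777 f [-0.7  0.3 -0.1]
turned, tq [-0.02  0.07  0.01] f [-0.7  0.4 -0.4] w 0.0088
t 79.9083
1 [0.5171 0.0428] turn vs slot 89.9 [35.  13.2]
2 [ 0.5219 -0.0813] turn vs slot -89.3 [35.  12.5]
3 [0.6213 0.0475] turn vs slot -89.3 [11.2 36.6]
4 [ 0.6259 -0.0766] turn vs slot -89.9 [11.1 36.3]
85.0917
```

View pics/v13.png

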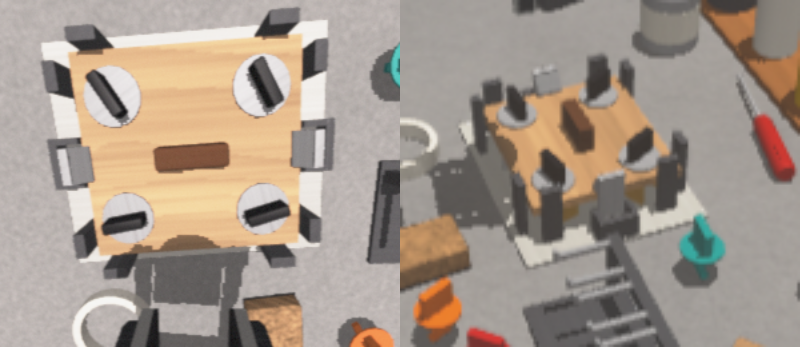

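v13 shows all four studs flush and turned across their slots (wings at (107,95), (262,85), (125,222) and (267,213)). Both catches are over the plate, the rack is empty and the other things haven't moved. I'm handing the job in.

```bash
python3 -c "
from cell import robot
robot.job_done(); print(robot.observe()['t'])"
```

```text
the job is handed in; nothing more can be done
the job is handed in; nothing more can be done
```

The job is done and handed in at about 85 s of the 210 s allowed; no verdict was reported.

- **Template:** I laid it on the sprung stage and pressed it down until both catches closed over its edges. The batten top probed at 0.0861 m, against 0.086 m expected when caught, and it sprang back there after a second press. It took less force than the description says (about 7–9 N against 10–20 N), but the height and the camera images both show it caught.
- **Studs:** All four black-winged studs came off the rack and went through the four holes. Each reached full depth without any force stop and was turned a quarter turn. The last wrist views show the wings 89–90° from their slots.
- **Everything else:** The last pictures show the rack empty. I touched neither the look-alikes nor the other things on the bench, and those in the last pictures stand where they were.

One early check went wrong: my first search for the wings picked up shadows between the rack hooks. I corrected it before reaching for any stud. No other check failed.

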